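# Gather the brass caps in the tote's clipped corner

## Robot

A 6-joint arm with a two-finger parallel gripper is mounted at the origin on the work surface. World frame = base frame: x ahead of the robot, y to its left, z up, the work surface at z = 0. Lengths are in mm, angles in degrees, forces in N, time in s.
With the tool pointing down it reaches from about 300 to 850 mm from the base axis. Payload 4.2 kg.
Tool frame: the origin (TCP) lies between the finger pads; the fingertips stand 14 mm ahead of it and the grasp point (between the pads) lies 5 mm behind it (env.finger_overhang is the distance from the TCP to the fingertips, in mm); z points along the fingers, y is the line along which they close (so a half turn about z gives the same grasp; the last joint's range is limited). The gripper opens to 91 mm and grips with 3 to 60 N. Pads are 32 mm wide; open, the fingers measure 118 mm over their backs; the gripper's body (76 mm by 178 mm) begins 60 mm behind the grasp point.
Start: joints at [-76.776, 18.312, 89.639, -0, 72.044, -1.146], TCP at [142.705, -557.025, 227.976] pointing down, gripper open.
Joint ranges: [-177.97, 177.97], [-48.28, 115.42], [12.27, 149.76], [-77.06, 257.06], [2.81, 150.46], [-146.56, 146.56]. Speed limits (degrees/s): [147.25, 147.25, 180, 180, 180, 180].

## Interface

Orientations are given as [roll, pitch, yaw] about the fixed x, y, z axes, in that order (R = Rz(yaw) Ry(pitch) Rx(roll)).
In Python, from workcell import status, cams, env, finder gives the robot as it stands.
- The arm moves only by the tool apply_moves, never from a script. Its argument "increments" is a list of rows, each a list of 7 numbers: the opening, from -1 (shut) to 1 (fully open), then the shift along the world's x, y, z in m, then the turn, a rotation vector about the world's x, y, z in degrees. In form: [[gripper, x, y, z, ax, ay, az], ...]. A call has 1 to 5 rows; each row shifts and turns the commanded pose from where the row before left it; what a row does not reach is not made up. A row lasts 1/12 s, in which the tool goes at most 41.7 mm and 7.16 degrees, less where a joint would pass 70% of its speed; a pose out of reach is approached as far as the arm can. A call with a gripper value outside its range is refused whole. The fingers move at their own pace and stop on an object; "newtons" is the grip in N (left out, the last holds). Time passes only in rows, so rows that do not move let the fingers close. It gives the time, the measured TCP pose, the force, the opening and the grip force at its end, in the units of the state.
- status.state(): the state, without advancing time (a new reading comes with each control period).
- cams.grab_frame(name): name is "scene" or "side" or "wrist"; returns a dict with "color" (420x560x3 uint8, red, green, blue), "intrinsics" (3x3 intrinsics, pixels), "k1" (the pictures are not rectified: a ray, as slopes to the right and down, at radius r is drawn at 1 + k1 r^2 times it, then the intrinsics apply), "R" (3x3) and "t" (3): a world point X has camera coordinates R X + t. Camera axes: x right, y down, z forward; pixel columns grow to the right and rows downward; lengths in mm; the calibration is good to about 2 mm. A picture is of the moment at which its call begins. There is no depth.
- env.job_done(): hands the job in; it is judged then, once.
Trained networks look in the newest picture that a camera, given by its name, has taken for a name from the list of things; names that differ only in an ending like _2 or _b are one class to them, and where a whole thing is asked for, a point or a joint stands for the part that bears it (a point fixed in the world has none). Each returns a list of dicts, best first, with "score" (0 to 1); they miss things now and then, are a little off and sometimes report something else, mostly with a low value. They report only what shows in the picture. A call takes as long as a camera call. They do not tell look-alikes from the thing itself.
- finder.boxes_of(query, camera): "rect" ([left, top, width, height] in pixels, round what is visible of it).
- finder.trace(query, camera): "pixels" (420x560 bool, what is visible of it) and "rect" ([left, top, width, height] in pixels, round what is visible of it).
The state is a dict: "time_s": time; "qpos": joint angles; "qvel": joint speeds; "effort": joint torques, N m; "ee_pos": TCP position; "ee_rot": TCP orientation; "force": force on the tool from outside, world axes, zero at the start; "torque": the same for the moment, N m; "gripper_width": finger opening in mm; "gripper_force": force on a finger pad.
Only numpy, scipy, OpenCV 4.12 (cv2) and the standard library are available. Lean on these libraries where they do the work, as an engineer would, in place of code of your own. Each camera call takes 0.05 s, during which the arm holds its last target. There are 200 camera calls.

## Task

Take the small grey parts tote by its wooden carrying bar, lift it well clear of the bench and of everything else, and tilt it until all four brass caps inside have slid together into its one clipped (cut-off) corner. Do not spill the caps or touch them with the gripper, and do not disturb the jar, the wooden block or the steel bowl. Finish while still holding the tote up, tilted and still, with the caps resting gathered in that corner: do not put it down or let go.

Things in the scene. Friction and masses are not known exactly. Their poses are not given: they have to be found in the camera images.
- tote: Loose open grey sheet-metal tote, 180 (x) by 130 (y) mm, walls 40 high and 4 thick, floor 4 thick, 0.28 to 0.46 kg. From above a rectangle with its +x +y corner clipped at 45 degrees (34 mm off each side, walled like the rest); other corners square. Carrying bar along x over its middle, see tote_bar; the floor below it is free. Origin: centre of the underside, z up. Any yaw.
- tote_bar (a point): Middle of the wooden carrying bar, on its axis, 90 mm above the underside; axes as the tote's. The bar is 14 x 14 mm square, 180 long, along the tote's x, on a thin upright (4 thick, 16 wide, 97 high) outside the middle of each short wall (188 mm over both). Grip here, closing along the tote's y.
- tote_corner (a point): The clipped corner: on the inner floor at the middle of the clipped wall's inner face, at x 70, y 45, z 4 mm from the tote's origin; axes as the tote's.
- jar: Bystander: amber glass jar with a black cap, 60 mm in diameter, 85 mm high, standing on the bench to the left of the tote. Origin: centre of its underside.
- briar: Bystander: dark wooden block 80 x 45 x 40 mm lying on the bench to the right of the tote. Origin: centre of its underside.
- tin: Bystander: open steel bowl, 70 mm across, 30 mm high, on the bench to the far left. Origin: centre of its underside.
- stand: Bystander: light wooden drill stand with three holes, 100 x 60 x 30 mm, fixed to the bench to the far right. Origin: centre of its underside.
- cap1: One of four alike loose turned brass caps in the tote: disc 22 mm across, 9 high, with a 12 mm boss 5 high on top; 30 g. Origin: centre of underside. Polished: starts to slide on the tote's floor at 6 to 11 degrees of slope (differs per run), but one that also rubs along a wall can need over 20. Slides flat, does not topple below 35.
- cap2: Another brass end cap, exactly like cap1.
- cap3: Another brass end cap, exactly like cap1.
- cap4: Another brass end cap, exactly like cap1.
Mind the look-alikes: they are no part of the job. Of the things that look like the tote, take the one that is farthest to the robot's left at the start.

How it is judged (in metres and radians):
At the end, for the whole second after the job is handed in: The gripper holds the tote still, its underside over 70 mm and its clipped corner over 30 mm above the bench, tilted over 0.17 rad (10 degrees), touching no bystander; all four caps rest with their underside centres within 65 mm of tote_corner (height (world z) of tote above 0.07 m and height (world z) of tote_corner above 0.03 m and angle between tote's own z axis and vertical above 0.17 rad and contact force between tote and jar below 0.3 N and contact force between tote and briar below 0.3 N and contact force between tote and tin below 0.3 N and contact force between tote and stand below 0.3 N and contact force between tote and the fingers above 2 N and linear speed of each of tote, cap1, cap2, cap3, cap4 below 0.02 m/s and angular speed of tote below 0.1 rad/s and distance between each of cap1, cap2, cap3, cap4 and tote_corner below 0.065 m); the arm keeps its last pose, push and grip.
It fails at once if a cap spilled out of the tote (distance between any of cap1, cap2, cap3, cap4 and tote above 0.13 m or z of any of cap1, cap2, cap3, cap4 in the frame of tote above 0.05 m).
It fails at once if the gripper touched a cap (contact force between any of cap1, cap2, cap3, cap4 and the fingers above 0.5 N).
It fails at once if a bystander was disturbed (distance of any of jar, briar, tin from where it was at the start of the episode above 0.02 m).
It also fails if it takes over 58 s, if anything falls off the work surface, if the arm or the gripper's body presses on something with over 40 N, if the wrist force passes 120 N, or if a joint passes its speed limit or range.

## Working session

There is one attempt and no reset: what is moved stays moved. The work goes in short steps, Python scripts to look and compute and a tool call to move; the robot and the scene stay as the last step left them, time stands still between calls to the robot, and variables do not carry over. Pictures are saved under pics/ and viewed, at most 10 in all, crops included, and the job is handed in when it is done.

Besides the shell and the picture viewer there is one more tool, called after "Call:" as name(argument=value, ...), one argument or row to a line, values as JSON. apply_moves: Moves the arm, as the interface text tells. Its arguments: {"type":"object","properties":{"increments":{"type":"array","items":{"type":"array","items":{"type":"number"}}},"newtons":{"type":"number"}},"required":["increments"]}

```bash
mkdir -p pics; cat > h.py <<'E'
import numpy as np, cv2
from workcell import status, cams, env, finder
def pix2ray(f,uv):
    K=np.array(f["intrinsics"],float);R=np.array(f["R"]);t=np.array(f["t"])
    d=(np.atleast_2d(uv)-K[:2,2])/[K[0,0],K[1,1]]
    s=d.copy()
    for _ in range(20): s=d/(1+f["k1"]*(s**2).sum(1,keepdims=True))
    r=np.c_[s,np.ones(len(s))]@R
    return -R.T@t, r
def onplane(f,uv,z):
    c,r=pix2ray(f,uv); return c+r*((z-c[2])/r[:,2:])
def proj(f,X):
    K=np.array(f["intrinsics"],float);c=np.atleast_2d(X)@np.array(f["R"]).T+np.array(f["t"])
    s=c[:,:2]/c[:,2:]; s=s*(1+f["k1"]*(s**2).sum(1,keepdims=True))
    return s*[K[0,0],K[1,1]]+K[:2,2]
E
python3 - <<'E'
from h import *
ims=[]
for n in ("scene","side"):
    f=cams.grab_frame(n); ims.append(f["color"])
    print(n,f["k1"],-np.array(f["R"]).T@f["t"], np.array(f["R"])[2])
    for q in ("tote","tote_bar","jar","briar","tin","stand","cap1"):
        for b in finder.boxes_of(q,n)[:6]: 
            r=b["rect"]; p=onplane(f,[[r[0]+r[2]/2,r[1]+r[3]/2]],20)[0]
            print(q,round(b["score"],2),np.round(r),np.round(p[:2]))
    cv2.imwrite(f"pics/{n}0.png",f["color"][...,::-1])
print(status.state())
E
```

```text
scene -0.012989854181501479 [1083.88950012  824.90332896 1011.16769495] [-0.41914967 -0.59746198 -0.68363202]
tote 0.97 [214. 168.  71.  65.] [ 526. -120.]
tote 0.79 [251.  98.  65.  56.] [ 243. -365.]
tote 0.78 [168. 221.  64.  89.] [753.  12.]
tote 0.76 [269. 204.  81.  84.] [492. 113.]
tote_bar 0.94 [258.  94.  58.  57.] [ 224. -374.]
tote_bar 0.88 [170. 221.  64.  88.] [749.  13.]
tote_bar 0.78 [269. 203.  87.  86.] [487. 116.]
tote_bar 0.71 [213. 170.  73.  63.] [ 529. -117.]
tote_bar 0.46 [307. 249.  10.  11.] [505. 139.]
jar 0.62 [384. 277.  24.  43.] [425. 356.]
briar 0.65 [217. 140.  24.  23.] [ 461. -343.]
tin 0.57 [328. 310.  32.  27.] [570. 341.]
stand 0.75 [172. 151.  41.  32.] [ 588. -341.]
cap1 0.6 [310. 248.   6.  11.] [499. 137.]
cap1 0.57 [329. 244.   8.   7.] [447. 149.]
side -0.0013662152272943462 [ 15.80085877 726.58177656 687.16623197] [ 0.47492233 -0.665468   -0.57584817]
tote 0.82 [170. 169.  80.  50.] [772.  16.]
tote 0.76 [277. 162.  59.  67.] [ 543. -136.]
tote 0.76 [404. 152.  47.  65.] [ 286. -398.]
tote 0.6 [223. 216.  85.  67.] [497. 118.]
tote_bar 0.77
[... 382 characters left out ...]
10.   2.] [551. 129.]
{'time_s': 0.8, 'qpos': array([-7.67754265e+01,  1.83088534e+01,  8.96367302e+01,  1.46600119e-03,
        7.20452834e+01, -1.14771173e+00]), 'qvel': array([ 0.05898105, -0.09211807,  0.07009621, -0.0528877 , -0.12439952,
       -0.03327898]), 'effort': array([-2.88088828e-03, -4.12306809e+01, -2.32220578e+01,  7.24952202e-02,
        3.77552700e-02,  2.40428716e-05]), 'ee_pos': array([ 142.72324112, -557.02847622,  228.02190464]), 'ee_rot': array([ 1.79990841e+02, -1.21146413e-03,  1.43718335e+01]), 'force': array([ 0.41995589, -0.02130983, -0.31635032]), 'torque': array([-0.00612775, -0.02141448,  0.01427008]), 'gripper_force': 0.0, 'gripper_width': 91.10373743253277}
```

View pics/scene0.png

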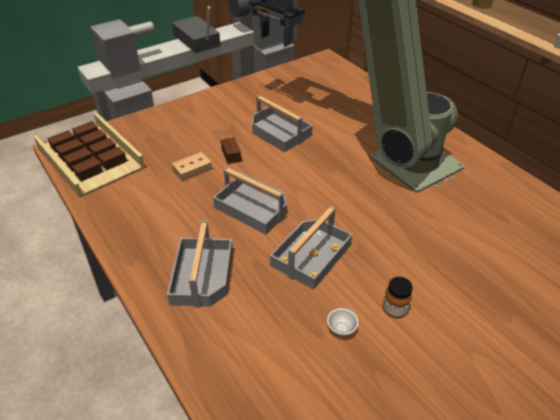

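View pics/side0.png

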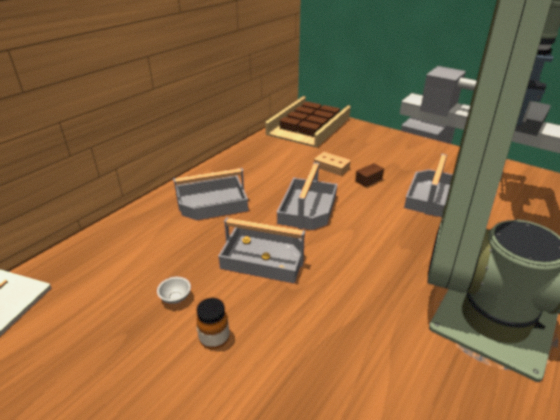

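The four tote candidates in the scene view have their centres at about (249,200), (283,126), (200,265) and (309,246). The last one is at y≈+118, the farthest left, and holds brass caps, so it fits the description. Next I'll fit its pose to the masks and confirm it in a crop.

```bash
cat >> h.py <<'E'
def model(x,y,yaw,rp=None):
    """list of outer convex point sets of tote in world"""
    c=np.cos(yaw);s=np.sin(yaw);Rz=np.array([[c,-s,0],[s,c,0],[0,0,1]])
    P=np.array([[-90,-65],[90,-65],[90,31],[56,65],[-90,65]],float)
    body=np.r_[np.c_[P,0*P[:,0]],np.c_[P,0*P[:,0]+40]]
    def box(x0,x1,y0,y1,z0,z1): return np.array([[a,b,d] for a in(x0,x1) for b in (y0,y1) for d in(z0,z1)],float)
    parts=[body,box(-90,90,-7,7,83,97),box(-94,-90,-8,8,0,97),box(90,94,-8,8,0,97)]
    return [p@Rz.T+[x,y,0] for p in parts]
def sil(f,parts,k=4):
    m=np.zeros((420*k,560*k),np.uint8)
    for p in parts: 
        u=proj(f,p)*k; cv2.fillConvexPoly(m,cv2.convexHull(u.astype(np.float32)).astype(np.int32),1)
    return cv2.resize(m.astype(np.float32),(560,420),interpolation=cv2.INTER_AREA)
E
python3 - <<'E'
from h import *
from scipy.optimize import minimize
F={};M={}
for n,c in (("scene",(311,246)),("side",(264,250))):
    F[n]=cams.grab_frame(n)
    t=[d for d in finder.trace("tote",n) if np.hypot(d["rect"][0]+d["rect"][2]/2-c[0],d["rect"][1]+d["rect"][3]/2-c[1])<20]
    print(n,[(d["score"],d["pixels"].sum()) for d in t]); 
    if t: M[n]=t[0]["pixels"].astype(np.float32)
def cost(p):
    e=0
    for n in M:
        s=sil(F[n],model(p[0],p[1],np.radians(p[2]))); e+=1-np.minimum(s,M[n]).sum()/np.maximum(s,M[n]).sum()
    return e
res=[]
for yaw in range(-180,180,20):
    r=minimize(cost,[495,118,yaw],method="Nelder-Mead",options=dict(initial_simplex=[[495,118,yaw],[515,118,yaw],[495,138,yaw],[495,118,yaw+20]],maxfev=120)); res.append((r.fun,r.x))
res.sort(key=lambda a:a[0])
for r in res[:8]: print(round(r[0],3),np.round(r[1],1))
b=res[0][1]; ims=[]
for n,c in (("scene",(311,246)),("side",(264,250))):
    k=8;x0,y0=c[0]-50,c[1]-50
    im=cv2.resize(F[n]["color"][y0:y0+100,x0:x0+100,::-1],None,fx=4,fy=4,interpolation=cv2.INTER_CUBIC)
    pts=model(b[0],b[1],np.radians(b[2]))
    o=((proj(F[n],pts[0][5:])-[x0,y0]+.5)*4).astype(np.int32); cv2.polylines(im,[o],True,(0,255,0),1)
    o=((proj(F[n],pts[0][:5])-[x0,y0]+.5)*4).astype(np.int32); cv2.polylines(im,[o],True,(0,0,255),1)
    ims.append(im)
cv2.imwrite("pics/crop1.png",np.hstack(ims))
for q in ("jar","tin","briar"):
    for n in F:
        for d in finder.boxes_of(q,n)[:1]:
            r=d["rect"]; print(q,n,d["score"],onplane(F[n],[[r[0]+r[2]/2,r[1]+r[3]/2]],dict(jar=42,tin=15,briar=20)[q])[0].round())
E
```

```text
scene [(0.61, np.int64(3627))]
side [(0.75, np.int64(4071))]
0.134 [494.3 124.6 200.3]
0.134 [ 494.3  125.  -159.9]
0.134 [494.1 124.8 200.3]
0.134 [ 494.1  124.9 -160. ]
0.134 [ 494.3  125.4 -159.7]
0.135 [ 494.5  125.3 -159.3]
0.135 [494.3 125.3 200.5]
0.136 [ 494.4  125.3 -160.1]
jar scene 0.92 [437. 369.  42.]
jar side 0.89 [429. 365.  42.]
tin scene 0.75 [565. 340.  15.]
tin side 0.7 [579. 333.  15.]
briar scene 0.88 [ 457. -340.   20.]
briar side 0.89 [ 449. -337.   20.]
```

View pics/crop1.png

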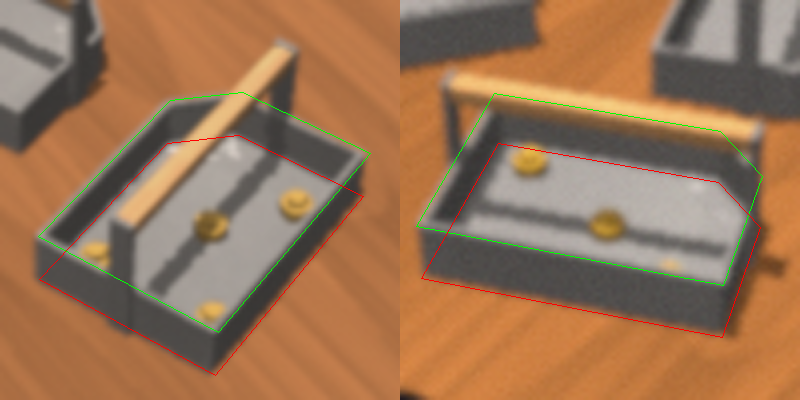

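The crop shows the chosen tote, in the left panel with its body from (40,235) to (370,195), and the caps at (97,250), (212,225), (296,203) and (212,310). The fitted outline matches in both views. Pose is (494,125), yaw 200.3°, so the clipped corner points towards the robot and to its right. Approaching now.

Call:
apply_moves(
  increments=[
    [1, 0.0176, 0.0341, 0, 0, 0, 0],
    [1, 0.0176, 0.0341, 0, 0, 0, 0],
    [1, 0.0176, 0.0341, 0, 0, 0, 0],
    [1, 0.0176, 0.0341, 0, 0, 0, 0],
    [1, 0.0176, 0.0341, 0, 0, 0, 0],
  ],
  newtons=60,
)

```text
time_s: 1.72
ee_pos: [231.1, -384.9, 228.0]
ee_rot: [180.0, -0.0, 14.3]
force: [1.4, -0.7, 0.5]
gripper_width: 91.2
gripper_force: 0.0
```

Call:
apply_moves(
  increments=[
    [1, 0.0176, 0.0341, 0, 0, 0, 0],
    [1, 0.0176, 0.0341, 0, 0, 0, 0],
    [1, 0.0176, 0.0341, 0, 0, 0, 0],
    [1, 0.0176, 0.0341, 0, 0, 0, 0],
    [1, 0.0176, 0.0341, 0, 0, 0, 0],
  ],
)

```text
time_s: 2.13
ee_pos: [319.1, -214.4, 228.3]
ee_rot: [180.0, -0.0, 14.3]
force: [1.2, -0.2, 0.1]
gripper_width: 90.9
gripper_force: 0.0
```

Call:
apply_moves(
  increments=[
    [1, 0.0176, 0.0341, 0, 0, 0, 1.2],
    [1, 0.0176, 0.0341, 0, 0, 0, 1.2],
    [1, 0.0176, 0.0341, 0, 0, 0, 1.2],
    [1, 0.0176, 0.0341, 0, 0, 0, 1.2],
    [1, 0.0176, 0.0341, 0, 0, 0, 1.2],
  ],
)

```text
time_s: 2.55
ee_pos: [407.2, -43.6, 228.3]
ee_rot: [180.0, -0.0, 20.4]
force: [0.8, -0.2, -0.2]
gripper_width: 91.3
gripper_force: 0.0
```

Call:
apply_moves(
  increments=[
    [1, 0.0174, 0.0336, 0, 0, 0, 0],
    [1, 0.0174, 0.0336, 0, 0, 0, 0],
    [1, 0.0174, 0.0336, 0, 0, 0, 0],
    [1, 0.0174, 0.0336, 0, 0, 0, 0],
    [1, 0.0174, 0.0336, 0, 0, 0, 0],
  ],
)

```text
time_s: 2.97
ee_pos: [494.2, 124.5, 228.1]
ee_rot: [180.0, -0.0, 20.4]
force: [0.0, -0.5, -0.0]
gripper_width: 91.4
gripper_force: 0.0
```

```bash
cat > look.py <<'E'
import sys
from h import *
n,o=sys.argv[1:3]
f=cams.grab_frame(n); cv2.imwrite(f"pics/{o}.png",f["color"][...,::-1])
s=status.state(); print(s["time_s"],np.round(s["ee_pos"],1),np.round(s["ee_rot"],1),np.round(s["qpos"]))
if n=="wrist":
    print(-np.array(f["R"]).T@f["t"])
    for z in (90,):
        for q in ("tote_bar","tote"):
            for d in finder.boxes_of(q,n)[:2]: print(q,d["score"],np.round(d["rect"]))
    p=model(494.3,125,np.radians(200.3)); im=f["color"][...,::-1].copy()
    for k in (0,1): cv2.polylines(im,[cv2.convexHull(proj(f,p[k]).astype(np.float32)).astype(np.int32)],True,(0,255,0),1)
    cv2.imwrite(f"pics/{o}.png",im)
E
python3 look.py wrist w1
```

```text
3.0167 [497.9 130.1 228. ] [-179.8   -0.4   20.5] [13. 13. 98.  0. 69. 83.]
[556.4444904  148.7529546  386.05231823]
tote_bar 0.67 [378.   1. 180. 104.]
tote_bar 0.61 [228. 100. 119. 194.]
tote 0.96 [379.   0. 176. 103.]
tote 0.93 [228. 102. 122. 192.]
```

View pics/w1.png

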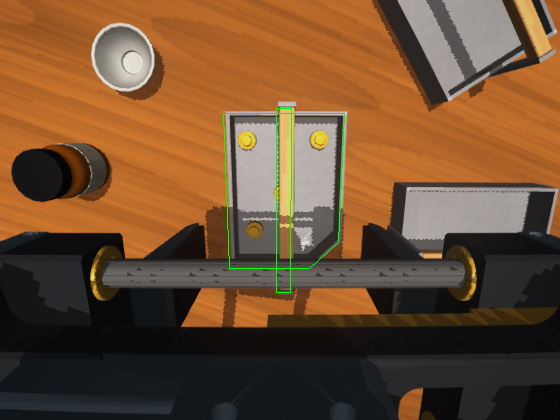

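The wrist view shows the tote centred at about (285,190), with the bar at column 286. The model is about 2 mm off, the clipped corner is at about (340,245), and the jar and bowl are clear on the left. Descending.

Call:
apply_moves(
  increments=[
    [1, 0, 0, -0.03, 0, 0, 0],
    [1, 0, 0, -0.03, 0, 0, 0],
    [1, 0, 0, -0.03, 0, 0, 0],
    [1, 0, 0, -0.03, 0, 0, 0],
    [1, 0, 0, -0.023, 0, 0, 0],
  ],
)

```text
time_s: 3.53
ee_pos: [492.0, 120.9, 83.2]
ee_rot: [180.0, 0.1, 20.3]
force: [-0.2, -0.7, -0.3]
gripper_width: 91.0
gripper_force: 0.0
```

Call:
apply_moves(
  increments=[
    [1, 0, 0, 0, 0, 0, 0],
    [-1, 0, 0, 0, 0, 0, 0],
    [-1, 0, 0, 0, 0, 0, 0],
    [-1, 0, 0, 0, 0, 0, 0],
    [-1, 0, 0, 0, 0, 0, 0],
  ],
)

```text
time_s: 3.95
ee_pos: [494.8, 122.5, 86.7]
ee_rot: [180.0, -0.2, 20.4]
force: [0.1, 0.0, 0.7]
gripper_width: 67.3
gripper_force: 0.0
```

Call:
apply_moves(
  increments=[
    [-1, 0, 0, 0, 0, 0, 0],
    [-1, 0, 0, 0, 0, 0, 0],
    [-1, 0, 0, 0, 0, 0, 0],
    [-1, 0, 0, 0, 0, 0, 0],
    [-1, 0, 0, 0, 0, 0, 0],
  ],
)

```text
time_s: 4.37
ee_pos: [493.7, 122.5, 85.0]
ee_rot: [180.0, -0.0, 20.4]
force: [-0.5, -0.6, -0.1]
gripper_width: 34.4
gripper_force: 0.0
```

Call:
apply_moves(
  increments=[
    [-1, 0, 0, 0, 0, 0, 0],
    [-1, 0, 0, 0, 0, 0, 0],
    [-1, 0, 0, 0, 0, 0, 0],
    [-1, 0, 0, 0, 0, 0, 0],
    [-1, 0, 0, 0, 0, 0, 0],
  ],
)

```text
time_s: 4.78
ee_pos: [493.8, 122.2, 85.0]
ee_rot: [180.0, -0.0, 20.4]
force: [0.2, -1.4, -0.4]
gripper_width: 13.5
gripper_force: 60.0
```

Call:
apply_moves(
  increments=[
    [-1, 0, 0, 0.003, 0, 0, 0],
    [-1, 0, 0, 0.006, 0, 0, 0],
    [-1, 0, 0, 0.01, 0, 0, 0],
    [-1, 0, 0, 0.012, 0, 0, 0],
    [-1, 0, 0, 0.012, 0, 0, 0],
  ],
)

```text
time_s: 5.2
ee_pos: [493.3, 122.5, 128.7]
ee_rot: [-180.0, 0.0, 20.4]
force: [-0.1, 1.0, -4.5]
gripper_width: 13.3
gripper_force: 60.0
```

Call:
apply_moves(
  increments=[
    [-1, 0, 0, 0.02, 0, 0, 0],
    [-1, 0, 0, 0.025, 0, 0, 0],
    [-1, 0, 0, 0.025, 0, 0, 0],
    [-1, 0, 0, 0.02, 0, 0, 0],
    [-1, 0, 0, 0.01, 0, 0, 0],
  ],
)

```text
time_s: 5.62
ee_pos: [494.6, 122.8, 231.4]
ee_rot: [180.0, -0.3, 20.4]
force: [0.9, 0.2, -4.2]
gripper_width: 13.5
gripper_force: 60.0
```

```bash
python3 look.py wrist w2; python3 look.py scene s2; python3 -c "
import cv2,numpy as np
a=cv2.imread('pics/w2.png');b=cv2.imread('pics/s2.png')
b=cv2.resize(b[130:300,220:390],(420,420),interpolation=2)
cv2.imwrite('pics/c2.png',cv2.resize(np.hstack([a,b]),(800,343)))"
```

```text
5.6667 [495.2 122.9 232.1] [180.   -0.4  20.4] [13. 12. 98.  0. 70. 82.]
[556.18669775 146.86275799 389.62793338]
tote_bar 0.95 [180.  62. 210. 253.]
tote_bar 0.78 [386. 183. 171. 106.]
tote 0.91 [382. 183. 173. 110.]
tote 0.79 [376.   0. 175. 105.]
5.8167 [492.8 122.3 227.1] [-1.80e+02  1.00e-01  2.04e+01] [13. 12. 98. -0. 70. 82.]
```

View pics/c2.png

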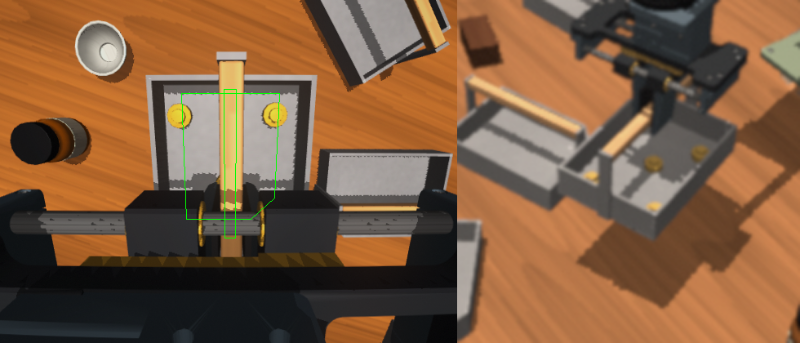

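The tote is held level and has been lifted. The right panel shows the bar in the gripper and caps at about (592,175), (655,163), (700,153) and (655,207). The clipped corner faces away from the scene camera, so I'll yaw the tote about 168° to be able to see it while tilting.

Call:
apply_moves(
  increments=[
    [-1, 0, 0, 0.003, 0, 0, 4],
    [-1, 0, 0, 0.003, 0, 0, 7],
    [-1, 0, 0, 0.003, 0, 0, 7],
    [-1, 0, 0, 0.003, 0, 0, 7],
    [-1, 0, 0, 0.003, 0, 0, 7],
  ],
)

```text
time_s: 6.23
ee_pos: [492.6, 122.2, 240.9]
ee_rot: [-179.8, 0.2, 52.7]
force: [-0.9, -0.4, -4.5]
gripper_width: 13.9
gripper_force: 60.0
```

Call:
apply_moves(
  increments=[
    [-1, 0, 0, 0.003, 0, 0, 7],
    [-1, 0, 0, 0.003, 0, 0, 7],
    [-1, 0, 0, 0.003, 0, 0, 7],
    [-1, 0, 0, 0.003, 0, 0, 7],
    [-1, 0, 0, 0.003, 0, 0, 7],
  ],
)

```text
time_s: 6.65
ee_pos: [492.7, 122.3, 255.9]
ee_rot: [-179.8, 0.1, 87.7]
force: [0.1, 0.5, -4.3]
gripper_width: 13.6
gripper_force: 60.0
```

Call:
apply_moves(
  increments=[
    [-1, 0, 0, 0, 0, 0, 7],
    [-1, 0, 0, 0, 0, 0, 7],
    [-1, 0, 0, 0, 0, 0, 7],
    [-1, 0, 0, 0, 0, 0, 7],
    [-1, 0, 0, 0, 0, 0, 7],
  ],
)

```text
time_s: 7.07
ee_pos: [492.7, 122.3, 255.8]
ee_rot: [-179.8, -0.1, 122.7]
force: [0.2, 0.4, -4.7]
gripper_width: 13.3
gripper_force: 60.0
```

Call:
apply_moves(
  increments=[
    [-1, 0, 0, 0, 0, 0, 7],
    [-1, 0, 0, 0, 0, 0, 7],
    [-1, 0, 0, 0, 0, 0, 7],
    [-1, 0, 0, 0, 0, 0, 7],
    [-1, 0, 0, 0, 0, 0, 7],
  ],
)

```text
time_s: 7.48
ee_pos: [492.7, 122.3, 255.8]
ee_rot: [-179.9, -0.2, 157.7]
force: [0.7, 0.1, -4.7]
gripper_width: 13.9
gripper_force: 60.0
```

Call:
apply_moves(
  increments=[
    [-1, 0, 0, 0, 0, 0, 7],
    [-1, 0, 0, 0, 0, 0, 7],
    [-1, 0, 0, 0, 0, 0, 7],
    [-1, 0, 0, 0, 0, 0, 5],
    [-1, 0, 0, 0, 0, 0, 0],
  ],
)

```text
time_s: 7.9
ee_pos: [492.8, 122.3, 256.0]
ee_rot: [-180.0, -0.2, -176.6]
force: [-0.1, 0.8, -4.9]
gripper_width: 13.4
gripper_force: 60.0
```

The tote's yaw is now about 3°, so its axes nearly match the world's. I'll tilt gently along the diagonal towards the clipped corner.

Call:
apply_moves(
  increments=[
    [-1, 0, 0, 0, -1.4, 1.4, 0],
    [-1, 0, 0, 0, -1.4, 1.4, 0],
    [-1, 0, 0, 0, -1.4, 1.4, 0],
    [-1, 0, 0, 0, -1.4, 1.4, 0],
    [-1, 0, 0, 0, -1.4, 1.4, 0],
  ],
)

```text
time_s: 8.32
ee_pos: [493.4, 122.6, 256.7]
ee_rot: [-173.3, -7.5, -177.2]
force: [1.0, -0.6, -4.5]
gripper_width: 13.8
gripper_force: 60.0
```

Call:
apply_moves(
  increments=[
    [-1, 0, 0, 0, -1, 1, 0],
    [-1, 0, 0, 0, -1, 1, 0],
    [-1, 0, 0, 0, -1, 1, 0],
    [-1, 0, 0, 0, -1, 1, 0],
    [-1, 0, 0, 0, -1, 1, 0],
  ],
)

```text
time_s: 8.73
ee_pos: [493.8, 122.5, 257.9]
ee_rot: [-168.5, -12.7, -177.9]
force: [-0.6, -0.8, -5.6]
gripper_width: 13.9
gripper_force: 60.0
```

Call:
apply_moves(
  increments=[
    [-1, 0, 0, 0, -1, 1, 0],
    [-1, 0, 0, 0, -1, 1, 0],
    [-1, 0, 0, 0, -1, 1, 0],
    [-1, 0, 0, 0, -1, 1, 0],
    [-1, 0, 0, 0, -1, 1, 0],
  ],
)

```text
time_s: 9.15
ee_pos: [493.8, 122.6, 258.0]
ee_rot: [-163.4, -17.8, -179.3]
force: [-0.6, -0.2, -4.7]
gripper_width: 13.6
gripper_force: 60.0
```

Call:
apply_moves(
  increments=[
    [-1, 0, 0, 0, 0, 0, 0],
    [-1, 0, 0, 0, 0, 0, 0],
    [-1, 0, 0, 0, 0, 0, 0],
    [-1, 0, 0, 0, 0, 0, 0],
    [-1, 0, 0, 0, 0, 0, 0],
  ],
)

```text
time_s: 9.57
ee_pos: [493.6, 122.3, 258.2]
ee_rot: [-163.5, -17.7, -179.2]
force: [0.6, -1.1, -5.8]
gripper_width: 13.2
gripper_force: 60.0
```

```bash
cat > caps.py <<'E'
import sys
from h import *
from scipy.spatial.transform import Rotation as Ro
s=status.state(); Rt=Ro.from_euler("xyz",s["ee_rot"],degrees=True)
T=Rt*Ro.from_euler("x",180,degrees=True)*Ro.from_euler("z",180,degrees=True) # tote frame, yaw=ee yaw+180
o=np.array(s["ee_pos"])+Rt.apply([0,0,-5])-T.apply([0,0,90])
print(s["time_s"],s["gripper_force"],"tote",o.round(),"euler",T.as_euler("ZYX",degrees=True).round(1),"corner z",(o+T.apply([70,45,4]))[2].round())
ims=[]
for n in ("scene","side"):
    f=cams.grab_frame(n); nrm=T.apply([0,0,1])
    for d in finder.boxes_of("cap1",n):
        r=d["rect"]; c,v=pix2ray(f,[[r[0]+r[2]/2,r[1]+r[3]/2]])
        P=c+v[0]*(((o+nrm*10-c)@nrm)/(v[0]@nrm)); q=T.inv().apply(P-o)
        print(n,round(d["score"],2),np.round(r),"tote xy",q[:2].round(), "d",np.hypot(q[0]-70,q[1]-45).round())
    im=f["color"][...,::-1].copy(); 
    P=np.array([[-86,-61],[86,-61],[86,29],[54,61],[-86,61]],float); L=[np.c_[P,0*P[:,0]+z] for z in(4,40)]
    c=proj(f,o[None]+T.apply([[0,0,40]]))[0].astype(int); x0=np.clip(c[0]-70,0,420);y0=np.clip(c[1]-70,0,280)
    im=cv2.resize(im[y0:y0+140,x0:x0+140],(400,400),interpolation=cv2.INTER_CUBIC)
    for l,col in zip(L,((0,0,255),(0,255,0))):
        cv2.polylines(im,[((proj(f,o+T.apply(l))-[x0,y0]+.5)*400/140).astype(np.int32)],True,col,1)
    ims.append(im)
cv2.imwrite(f"pics/{sys.argv[1]}.png",np.hstack(ims))
E
python3 caps.py t1
```

```text
9.5667 59.99859273433685 tote [469.  98. 181.] euler [  0.8  17.7 -16.5] corner z 151.0
scene 0.51 [318. 209.   3.   6.] tote xy [33. 47.] d 37.0
scene 0.49 [330. 200.  10.   6.] tote xy [-12.  51.] d 82.0
side 0.38 [354. 164.  31.  24.] tote xy [-197.  -52.] d 284.0
```

View pics/t1.png

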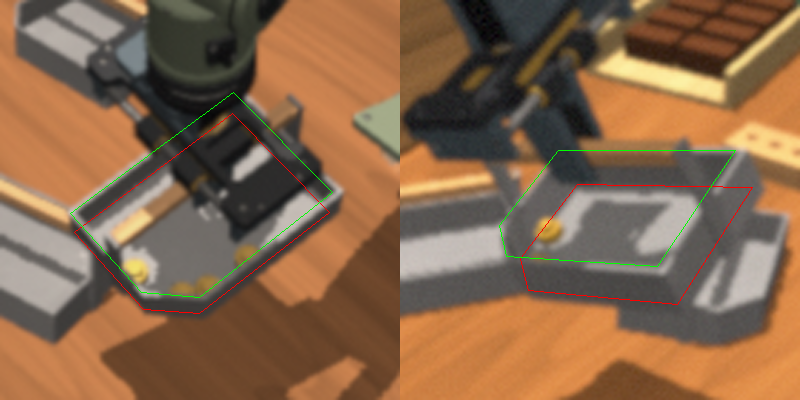

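In the scene panel the caps sit at (136,270), (183,290), (207,285) and (246,257). Two are in the corner, one is on the short wall and one lags on the long wall. I'll favour the x slope to bring the lagging one along, then settle.

```bash
cat > pt.py <<'E'
import sys
from h import *
from scipy.spatial.transform import Rotation as Ro
def pts(uvcrop,n="scene",off=(0,0)):
    s=status.state(); Rt=Ro.from_euler("xyz",s["ee_rot"],degrees=True)
    T=Rt*Ro.from_euler("x",180,degrees=True)*Ro.from_euler("z",180,degrees=True)
    o=np.array(s["ee_pos"])+Rt.apply([0,0,-5])-T.apply([0,0,90]); f=cams.grab_frame(n); nrm=T.apply([0,0,1])
    c=proj(f,o[None]+T.apply([[0,0,40]]))[0].astype(int); x0=np.clip(c[0]-70,0,420);y0=np.clip(c[1]-70,0,280)
    for u in uvcrop:
        uv=(np.array(u)-off)*140/400+[x0,y0]-.5; C,v=pix2ray(f,[uv])
        q=T.inv().apply(C+v[0]*(((o+nrm*14-C)@nrm)/(v[0]@nrm))-o); print(u,q.round()[:2],np.hypot(q[0]-70,q[1]-45).round())
E
python3 -c "
from pt import *
pts([(136,270),(183,290),(207,285),(246,257)],off=(0,-4))"
```

```text
(136, 270) [73.  4.] 41.0
(183, 290) [55. 42.] 15.0
(207, 285) [38. 51.] 33.0
(246, 257) [-2. 53.] 72.0
```

Call:
apply_moves(
  increments=[
    [-1, 0, 0, 0, 1, 2, 0],
    [-1, 0, 0, 0, 1, 2, 0],
    [-1, 0, 0, 0, 1, 2, 0],
    [-1, 0, 0, 0, 1, 2, 0],
    [-1, 0, 0, 0, 1, 1, 0],
  ],
)

```text
time_s: 10.23
ee_pos: [494.2, 122.4, 257.5]
ee_rot: [-169.3, -26.6, -177.0]
force: [-0.1, -0.5, -5.5]
gripper_width: 13.9
gripper_force: 60.0
```

Call:
apply_moves(
  increments=[
    [-1, 0, 0, 0, 0, 0, 0],
    [-1, 0, 0, 0, 0, 0, 0],
    [-1, 0, 0, 0, 0, 0, 0],
    [-1, 0, 0, 0, 0, 0, 0],
    [-1, 0, 0, 0, 0, 0, 0],
  ],
)

```text
time_s: 10.65
ee_pos: [493.5, 122.6, 258.2]
ee_rot: [-169.2, -26.5, -177.0]
force: [-0.6, -0.1, -5.1]
gripper_width: 13.5
gripper_force: 60.0
```

Call:
apply_moves(
  increments=[
    [-1, 0, 0, 0, -1.5, -1, 0],
    [-1, 0, 0, 0, -1.5, -1, 0],
    [-1, 0, 0, 0, -1.5, -1, 0],
    [-1, 0, 0, 0, -1.5, 0, 0],
    [-1, 0, 0, 0, -1.5, 0, 0],
  ],
)

```text
time_s: 11.07
ee_pos: [493.4, 122.9, 258.3]
ee_rot: [-160.7, -23.7, 179.5]
force: [0.6, -0.7, -5.1]
gripper_width: 13.7
gripper_force: 60.0
```

Call:
apply_moves(
  increments=[
    [-1, 0, 0, 0, 0, 0, 0],
    [-1, 0, 0, 0, 0, 0, 0],
    [-1, 0, 0, 0, 0, 0, 0],
    [-1, 0, 0, 0, 0, 0, 0],
    [-1, 0, 0, 0, 0, 0, 0],
  ],
)

```text
time_s: 11.48
ee_pos: [493.8, 122.3, 258.0]
ee_rot: [-160.9, -23.7, 179.5]
force: [-0.4, 0.2, -4.9]
gripper_width: 13.8
gripper_force: 60.0
```

```bash
python3 caps.py t2
```

```text
11.4833 59.99853551387787 tote [461.  95. 184.] euler [ -0.5  23.7 -19.1] corner z 146.0
scene 0.56 [313. 209.   5.   8.] tote xy [48. 43.] d 22.0
side 0.31 [353. 164.  30.  24.] tote xy [-205.  -22.] d 283.0
```

View pics/t2.png

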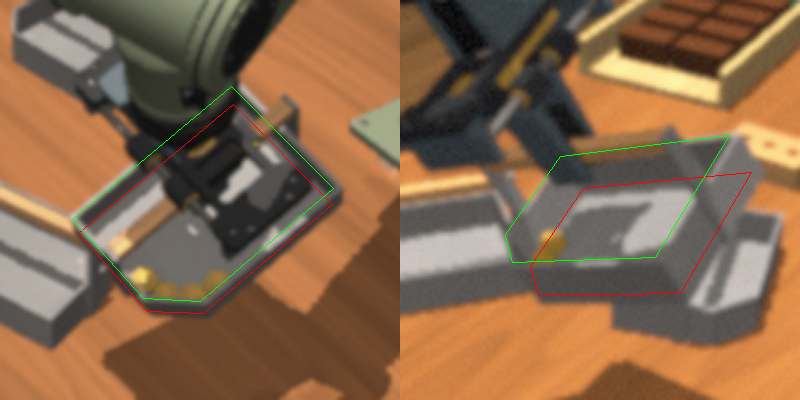

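The caps now form a tight arc in the scene panel at (142,275), (172,288), (194,291) and (217,279). Checking their distances, and that they're at rest.

```bash
python3 -c "
from pt import *
for off in ((0,0),(0,-4)): pts([(142,275),(172,288),(194,291),(217,279)],off=off)"
```

```text
(142, 275) [71.  5.] 40.0
(172, 288) [60. 30.] 18.0
(194, 291) [49. 44.] 22.0
(217, 279) [28. 49.] 42.0
(142, 275) [73.  8.] 37.0
(172, 288) [62. 33.] 15.0
(194, 291) [51. 46.] 19.0
(217, 279) [30. 51.] 40.0
```

Call:
apply_moves(
  increments=[
    [-1, 0, 0, 0, 0, 0, 0],
    [-1, 0, 0, 0, 0, 0, 0],
    [-1, 0, 0, 0, 0, 0, 0],
    [-1, 0, 0, 0, 0, 0, 0],
    [-1, 0, 0, 0, 0, 0, 0],
  ],
)

```text
time_s: 12.2
ee_pos: [493.7, 122.5, 258.0]
ee_rot: [-160.8, -23.7, 179.5]
force: [-0.3, 0.4, -5.4]
gripper_width: 13.7
gripper_force: 60.0
```

```bash
python3 caps.py t3; python3 -c "
import cv2;a=cv2.imread('pics/t2.png');b=cv2.imread('pics/t3.png');d=cv2.absdiff(a,b)[:,:400];print(d.mean(),d.max(),d[240:320,100:260].max())"
```

```text
12.2 59.998610615730286 tote [461.  95. 184.] euler [ -0.5  23.7 -19.2] corner z 146.0
scene 0.59 [322. 207.   7.  11.] tote xy [30. 57.] d 42.0
scene 0.36 [312. 210.  10.   7.] tote xy [45. 44.] d 25.0
side 0.47 [252. 187.  10.  12.] tote xy [68.  6.] d 39.0
1.426775 241 205
```

All four caps are within about 42 mm of the corner (the limit is 65). They read the same in the two looks, and the tote is held still and high.

```bash
python3 -c "
from workcell import env
print(env.job_done())"
```

```text
the job is handed in; nothing more can be done
None
```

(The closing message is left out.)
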